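# Fit the crank and wind down the leak-test clamp

## Robot

A 7-joint arm with a two-finger parallel gripper is mounted at the origin on the work surface. World frame = base frame: x ahead of the robot, y to its left, z up, the work surface at z = 0. Lengths are in m, angles in rad, forces in N, time in s.
With the tool pointing down it reaches from about 0.4 to 0.85 m from the base axis. Payload 10.4 kg.
Tool frame: the origin (TCP) lies midway between the tips of the shut fingers; the grasp point (between the pads) lies 19 mm behind it; z points along the fingers, y is the line along which they close (so a half turn about z gives the same grasp; the last joint's range is limited). The gripper opens to 85 mm and grips with 20 to 120 N. Pads are 22 mm wide; open, the fingers measure 114 mm over their backs; the gripper's body (76 mm by 85 mm) begins 54 mm behind the grasp point. The pads swing forward as they close: fully open they stand 13 mm farther back than shut.
Start: joints at [1.132, 0.332, -0.065, 1.46, 0.022, 1.35, -0.088], TCP at [0.252, -0.572, 0.231] pointing down, gripper open.
Joint ranges: [-2.6, 2.6], [-0.5, 2.12], [-1.47, 1.34], [0.16, 2.42], [-1.27, 4.41], [0.06, 2.06], [-2.6, 2.6]. Speed limits (rad/s): [2.22, 2.22, 2.79, 2.79, 3.14, 3.14, 3.14].

## Interface

Orientations are given as a unit quaternion [x, y, z, w].
In Python, from workcell import get_obs, camera, camera_params, hand_in gives the robot as it stands.
- The arm moves only by the tool carry_out, never from a script. Its argument "commands" is a list that holds one entry, the list of rows, each a list of 6 numbers: the shift along the tool's x, y, z in units of 40 mm (1.0 is 40 mm), then the turn, a rotation vector about the tool's x, y, z in units of 6 degrees (1.0 is 6 degrees). In form: [[[x, y, z, ax, ay, az], ...]]. A call has 1 to 20 rows; each row shifts and turns the commanded pose from where the row before left it, along the tool's axes as they then stand; what a row does not reach is not made up. A row lasts 1/12 s, in which the tool goes at most 41.7 mm and 7.16 degrees, less where a joint would pass 70% of its speed; a pose out of reach is approached as far as the arm can. A call is refused whole if a number of a shift passes 1 or a number of a turn 1, either way. A call with a gripper value outside its range is refused whole. "hand" is the closure, from -1 (fully open) to 1 (shut), set as the call begins (left out, the last holds). The fingers move at their own pace and stop on an object; "force" is the grip in N (left out, the last holds). Time passes only in rows, so rows that do not move let the fingers close. It gives the time, the measured TCP pose, the force, the opening and the grip force at its end, in the units of the state.
- get_obs(): the state, without advancing time (a new reading comes with each control period).
- camera(name): name is "scene" or "side" or "wrist"; returns the picture (420x560x3 uint8, red, green, blue); there is no depth.
- camera_params(name): a dict with "mtx" (3x3 intrinsics, pixels), "R" (3x3) and "t" (3): a world point X has camera coordinates R X + t. Camera axes: x right, y down, z forward; pixel columns grow to the right and rows downward; lengths in m; the calibration is good to about 2 mm. A picture is of the moment at which its call begins: read the wrist's pose just before it. camera_params takes no time and is no camera call; for the wrist camera it gives the pose at the moment of the call.
- hand_in(): hands the job in; it is judged then, once.
The state is a dict: "clock": time; "joint_pos": joint angles; "joint_velocities": joint speeds; "tau": joint torques, N m; "position": TCP position; "ee_rot": TCP orientation; "ft_force": force on the tool from outside, world axes, zero at the start; "torque": the same for the moment, N m; "grip_width": opening from 0.0 (shut) to 1.0 (fully open); "grasp_force": force on a finger pad.
Only numpy, scipy, OpenCV 4.12 (cv2) and the standard library are available. Lean on these libraries where they do the work, as an engineer would, in place of code of your own. Each camera call takes 0.05 s, during which the arm holds its last target. There are 200 camera calls.

## Task

Clamp the finned cylinder in the leak-test fixture: pick up the steel crank with the red handle, line up its flat-sided bore with the flat on the clamp spindle and lower it, without dropping it, until its hub sits fully home on the spindle's collar. Then let go of the hub, take the crank by its red handle and wind it clockwise (seen from above) until the clamp is down hard against its stop. Leave the crank on the spindle, and do not knock over or push away the other parts on the plate.

Things in the scene. Friction and masses are not known exactly. Their poses are not given: they have to be found in the camera images.
- crank_hub (a point): Centre of the hub, half-way up, of the loose steel crank (0.55 kg, 173 mm long) that stands on its hub. Hub: upright block 40 x 40 mm, 50 mm tall, best gripped across its flat y sides; balanced about its axis. Axes: z up, x along the arm to the red handle. Arm 18 mm wide, 30 to 44 mm above the underside, on both sides; 34 mm counterweight ball at x = -56 mm.
- crank_bore (a point): Centre of the bore at the underside of the crank's hub, 25 mm below point crank_hub, axes the same. The bore runs right through along z: 26.4 mm diameter with one flat, 8.2 mm from the axis, on the +x side (towards the handle).
- crank_handle (a point): On the axis of the crank's red handle, 85 mm from the hub's axis along the crank's x and 78.5 mm above its underside. The handle stands upright on the arm, 19 to 26 mm in diameter, from 46 to 104 mm above the hub's underside, and spins freely on its own pin: held, it can be led round a circle of 85 mm radius. Axes as the crank's.
- handle: The red plastic handle itself, 58 mm tall; origin on its axis at its lower end, 32 mm below point crank_handle. Its heading means nothing, as it spins.
- spindle_seat (a point): Centre of the top face of the clamp spindle's dark collar (62 mm diameter, 195 mm above the plate) on the fixture's blue bridge; the hub's underside rests here when home. z up along the spindle's axis; x points straight out of the spindle's flat, as does the white line on the collar; turns with the spindle. The crank goes home only with its x along this x, within about 7 degrees.
- spindle_tip (a point): Top of the spindle's bare steel end, 46 mm above spindle_seat, axes the same. The end is 24 mm in diameter with one flat, 7 mm from the axis, on the +x side; 1.5 mm chamfer over the top 3 mm.
- spindle (a joint): Turn of the clamp spindle in rad, growing as it turns clockwise seen from above; starts between 0 and 1.4. At 4.7 it meets a hard stop with the clamp pad pressed on the cylinder (the pad goes down 2.55 mm per rad). About 0.12 N m of friction; stays where it is left. The crank has some 7 degrees of play on it either way, so the handle must be led that much further than the spindle turns.
- fixture: Leak-test fixture, fixed: grey base 190 x 214 mm (x from -107 to +83 mm), a finned aluminium cylinder in it, two columns at y = +-82 mm, a blue bridge 58 x 204 mm with its top 184 mm up; column nuts reach 193 mm, the pressure gauge on the front 125 mm. Origin in the underside, below the spindle's axis.
- cylinder_b: Loose finned cylinder, 104 x 112 mm, 114 mm tall with its dark liner upwards. Origin at the middle of the underside. Leave it alone.
- piston: Loose aluminium piston, 55 mm diameter, 50 mm tall, crown up. Origin under its middle. Leave it alone.
- conrod: Loose steel connecting rod lying flat, 144 mm long, 18 mm thick. Origin under its middle. Leave it alone.
- dial_gauge: Loose dial indicator lying face up, 58 mm diameter, 23 mm thick. Leave it alone.
- v_block: Loose steel V-block, 60 x 45 x 40 mm. Leave it alone.
- sprocket: Loose chain sprocket lying flat, 84 mm over the teeth, 14 mm thick. Leave it alone.
- screwdriver: Loose screwdriver with a yellow handle lying flat, 190 mm long. Leave it alone.

How it is judged:
On the way, in this order (a step that is already met when the one before it is completed fails the run):
1. the crank's hub sits fully home on the spindle's collar before the clamp is wound down (spindle still under 2.0 rad) (z of crank_hub in the frame of spindle_seat between 0.022 and 0.0285 m and horizontal distance between crank_hub and spindle_seat below 0.005 m and value of joint spindle below 2 rad), for 0.2 s.
2. the crank is wound by its red handle: fingers on the handle as the spindle turns (between 2.5 and 4.4 rad) (contact force between the fingers and handle above 0.5 N and value of joint spindle between 2.5 and 4.4 rad), for 0.1 s.
At the end, for the whole second after the job is handed in: The spindle has been wound clockwise to its stop (joint over 4.5 of 4.7 rad) and the crank, at rest and let go, is still fully home on it: hub within 3.5 mm of the collar and within 5 mm of the spindle's axis (value of joint spindle above 4.5 rad and z of crank_hub in the frame of spindle_seat between 0.022 and 0.0285 m and horizontal distance between crank_hub and spindle_seat below 0.005 m and linear speed of crank below 0.02 m/s); the robot touches nothing.
It fails at once if the crank is dropped (it moves faster than 0.6 m/s while no finger touches it) (linear speed of crank above 0.6 m/s and contact force between the fingers and crank below 0.1 N).
It fails at once if another part on the plate is pushed more than 30 mm or knocked over (distance of any of cylinder_b, piston, conrod, dial_gauge, sprocket, v_block, screwdriver from where it was at the start of the episode above 0.03 m or angle between any of cylinder_b, piston's own z axis and vertical above 0.5 rad).
It also fails if it takes over 72 s, if anything falls off the work surface, if the arm or the gripper's body presses on something with over 40 N, if the wrist force passes 120 N, or if a joint passes its speed limit or range.

## Working session

There is one attempt and no reset: what is moved stays moved. The work goes in short steps, Python scripts to look and compute and a tool call to move; the robot and the scene stay as the last step left them, time stands still between calls to the robot, and variables do not carry over. Pictures are saved under pics/ and viewed, at most 10 in all, crops included, and the job is handed in when it is done.

Besides the shell and the picture viewer there is one more tool, called as name(argument=value, ...), one argument or row to a line, values as JSON. carry_out: Moves the arm, as the interface text tells. Its arguments: {"type":"object","properties":{"commands":{"type":"array"},"hand":{"type":"number"},"force":{"type":"number"}},"required":["commands"]}

```bash
mkdir -p pics; python3 - <<'E'
from workcell import *
import cv2,numpy as np
for n in("scene","side"):
    im=camera(n); cv2.imwrite(f"pics/{n}0.png",cv2.resize(im[:,:,::-1],(784,588),interpolation=cv2.INTER_CUBIC))
    p=camera_params(n); print(n,np.round(p["mtx"],1).tolist(),np.round(-p["R"].T@p["t"],3))
o=get_obs();print(o)
E
```

```text
scene [[380.5, 0.0, 276.5], [0.0, 380.5, 204.2], [0.0, 0.0, 1.0]] [1.204 0.064 0.917]
side [[446.3, 0.0, 279.4], [0.0, 446.3, 201.5], [0.0, 0.0, 1.0]] [0.325 1.002 0.942]
{'clock': 0.1, 'joint_pos': array([ 1.13239312,  0.33278535, -0.06470949,  1.46084744,  0.0216108 ,
        1.34991293, -0.08850958]), 'joint_velocities': array([-0.00052386, -0.00168273, -0.00086481, -0.00075394,  0.00060605,
        0.00044849, -0.00033789]), 'tau': array([ 2.47452139e-03, -6.26737905e+01,  4.98836150e-02, -3.92431068e+01,
        1.63883425e-02,  6.80137266e-03, -4.04879245e-05]), 'position': array([ 0.2523164 , -0.57143856,  0.23061482]), 'ee_rot': array([ 9.78463855e-01,  2.06417270e-01, -1.61389279e-04, -6.07506761e-04]), 'ft_force': array([-0.28470793, -0.1751579 , -0.40072314]), 'torque': array([-0.02053412, -0.02711105, -0.03749262]), 'grasp_force': 0.0, 'grip_width': 0.9977970584945581}
```

View pics/scene0.png

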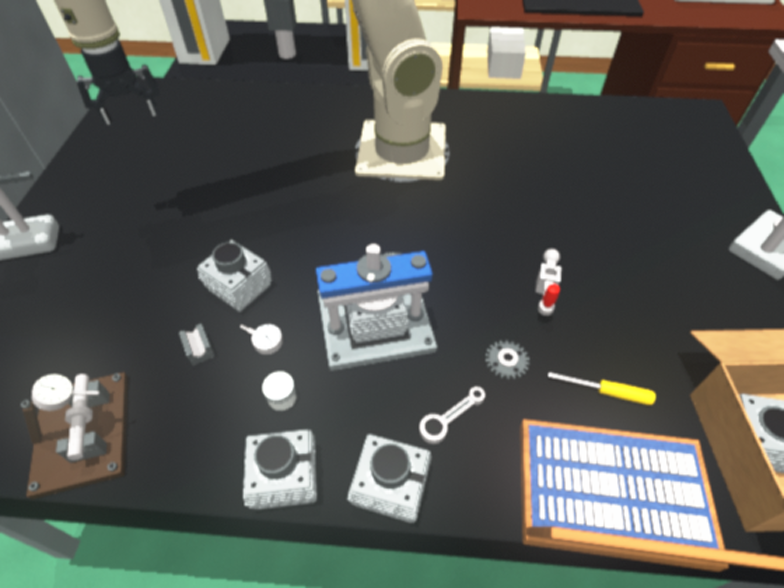

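View pics/side0.png

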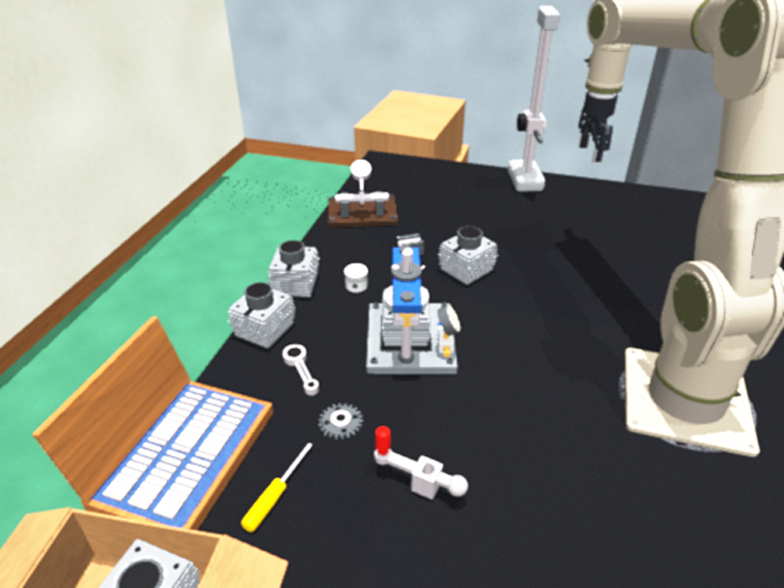

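The scene picture shows the crank with its handle top at (551,289), its ball at (551,256) and the spindle tip at (373,249). In the side picture these are at (383,432), (457,485) and (407,253). I'll triangulate them and look closer at the collar line.

```bash
cat > h.py <<'E'
from workcell import *
import cv2,numpy as np
from scipy.spatial.transform import Rotation as Rn
def P(n): p=camera_params(n); return p["mtx"]@np.c_[p["R"],p["t"]]
def tri(a,b,s=1.4,na="scene",nb="side"):
    X=cv2.triangulatePoints(P(na),P(nb),np.array(a,float)/s,np.array(b,float)/s); return (X[:3]/X[3]).ravel()
def proj(n,X):
    x=P(n)@np.r_[X,1]; return x[:2]/x[2]
def onz(n,px,z):
    p=camera_params(n); c=-p["R"].T@p["t"]; d=p["R"].T@np.linalg.inv(p["mtx"])@np.r_[px,1]; return c+d*(z-c[2])/d[2]
def crop(im,c,w,h,s,f):
    x,y=int(c[0]-w/2),int(c[1]-h/2); x=max(x,0);y=max(y,0)
    cv2.imwrite(f,cv2.resize(im[y:y+h,x:x+w,::-1],None,fx=s,fy=s,interpolation=cv2.INTER_CUBIC)); return x,y
E
python3 - <<'E'
from h import *
r=lambda a:np.round(a,4)
print("handle top",r(tri((551,289),(383,432))),"ball",r(tri((551,256),(457,485))),"tip",r(tri((373,249),(407,253))))
print("ball z=.037",r(onz("scene",np.array([551,256])/1.4,.037)),r(onz("side",np.array([457,485])/1.4,.037)))
a,b=camera("scene"),camera("side")
ims=[]
for im,c in((a,(267,187)),(b,(291,190)),(a,(393,203)),(b,(300,335))):
    x,y=int(c[0])-40,int(c[1])-30; print(x,y)
    ims.append(cv2.resize(im[y:y+60,x:x+80,::-1],(400,300),interpolation=cv2.INTER_CUBIC))
cv2.imwrite("pics/c1.png",np.vstack([np.hstack(ims[:2]),np.hstack(ims[2:])]))
E
```

```text
handle top [0.5369 0.3263 0.0943] ball [0.3981 0.3545 0.0377] tip [ 0.5877 -0.0146  0.2356]
ball z=.037 [0.3969 0.3545 0.037 ] [0.3984 0.3543 0.037 ]
227 157
251 160
353 173
260 305
```

View pics/c1.png

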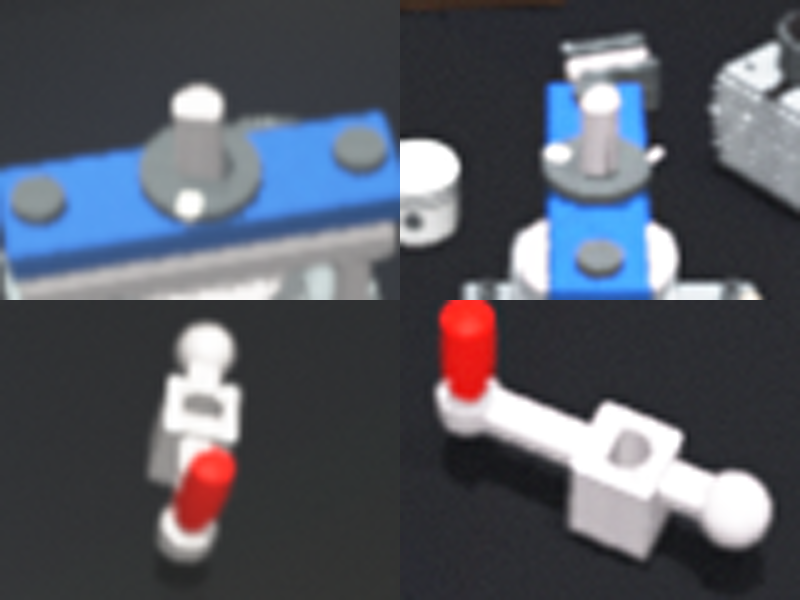

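Picture: crop positions of the hub top corners, ball, tip and white line on the collar are clear (line at crop (190,205) in scene, (158,155) in side).

```bash
python3 - <<'E'
from h import *
S=lambda x,y,ox,oy:np.array([ox+(x-2)/5,oy+(y-2)/5])
A=dict(ball=((206,50),(336,210),.037,1),hub=((203,109),(227,150),.05,1),htop=((213,165),(68,12),.104,1),hbot=((187,238),(66,108),.046,1),tip=((197,103),(200,98),.241,0),collar=((201,170),(197,165),.195,0),line=((190,205),(158,155),.195,0))
for k,(a,b,z,c) in A.items():
    a=S(*a,*((353,173) if c else (227,157)));b=S(*b,*((260,305) if c else (251,160)))
    print(k,np.round(onz("scene",a,z),4)[:2],np.round(onz("side",b,z),4)[:2],np.round(tri(a,b,1),4))
E
```

```text
ball [0.3957 0.3553] [0.3974 0.3545] [0.3972 0.3551 0.0382]
hub [0.4551 0.3442] [0.4531 0.3455] [0.4534 0.3445 0.0484]
htop [0.5414 0.3278] [0.5368 0.3298] [0.538  0.3282 0.1011]
hbot [0.5483 0.3262] [0.535  0.3407] [0.5382 0.3304 0.0323]
tip [ 0.5892 -0.016 ] [ 0.5883 -0.0129] [ 0.5887 -0.0157  0.2395]
collar [ 0.5922 -0.0149] [ 0.5892 -0.012 ] [ 0.5901 -0.0152  0.1925]
line [ 0.6151 -0.0181] [ 0.6135 -0.0153] [ 0.6141 -0.0181  0.1932]
```

```bash
cat >> h.py <<'E'
def state():
    o=get_obs(); R=Rn.from_quat(o["ee_rot"]).as_matrix()
    yaw=np.degrees(np.arctan2(R[1,0],R[0,0])); return o,R,yaw
def go(x,y,z,yaw=None):
    "turn first (about tool z), then shift, in tool units"
    o,R,y0=state(); t=np.degrees(np.arccos(-R[2,2]))
    if yaw is None: yaw=y0
    k=(yaw-y0+180)%360-180
    R2=R@Rn.from_euler("z",-k,degrees=True).as_matrix()
    d=R2.T@(np.array([x,y,z])-o["position"])/.04
    print("pos",np.round(o["position"],4),"yaw %.2f tilt %.2f"%(y0,t),"clock",round(o["clock"],2),"| turn az",round(-k/6,3),"shift",np.round(d,3))
    V=R2.T@np.array([0,0,-1.]); print(" tilt fix (units)",np.round(np.cross([0,0,1.],V)*180/np.pi/6,3))
E
python3 - <<'E'
from h import *
o,R,y=state();p=camera_params("wrist")
c=-p["R"].T@p["t"];print("cam in tool",np.round(R.T@(c-o["position"]),4));print(np.round((p["R"]@R).T,3));print(p["mtx"])
go(.589,-.016,.40,90)
E
```

```text
cam in tool [ 0.0755  0.0007 -0.1431]
[[-0.    -0.955 -0.296]
 [ 1.     0.    -0.   ]
 [ 0.    -0.296  0.955]]
[[319.19308033   0.         282.38266033]
 [  0.         319.19308033 206.97633765]
 [  0.           0.           1.        ]]
pos [ 0.2524 -0.5716  0.2308] yaw 23.82 tilt 0.05 clock 0.2 | turn az -11.03 shift [13.892  8.414 -4.222]
 tilt fix (units) [-0.003 -0.007  0.   ]
```

carry_out(
  commands=[
    [[0, 0, -0.6, 0, 0, -1], [0, 0, -0.6, 0, 0, -1], [0, 0, -0.6, 0, 0, -1], [0, 0, 0, 0, 0, -1], [0, 0, 0, 0, 0, -1], [0, 0, 0, 0, 0, -1], [0, 0, 0, 0, 0, -1], [0, 0, 0, 0, 0, -1], [0, 0, 0, 0, 0, -1], [0, 0, 0, 0, 0, -1], [0, 0, 0, 0, 0, -1]],
  ],
  hand=-1,
)

```text
clock: 1.12
position: [0.2524, -0.5717, 0.3031]
ee_rot: [0.706, 0.708, 0.0, -0.0]
ft_force: [-0.4, -0.3, 0.2]
grip_width: 1.003
grasp_force: 0.0
```

carry_out(
  commands=[
    [[0.3, 0.2, 0, 0, 0, 0], [0.5, 0.3, 0, 0, 0, 0], [0.7, 0.42, 0, 0, 0, 0], [0.75, 0.46, 0, 0, 0, 0], [0.75, 0.46, 0, 0, 0, 0], [0.75, 0.46, 0, 0, 0, 0], [0.75, 0.46, 0, 0, 0, 0], [0.75, 0.46, 0, 0, 0, 0], [0.75, 0.46, 0, 0, 0, 0], [0.75, 0.46, 0, 0, 0, 0], [0.75, 0.46, 0, 0, 0, 0], [0.75, 0.46, 0, 0, 0, 0], [0.75, 0.46, 0, 0, 0, 0], [0.75, 0.46, 0, 0, 0, 0], [0.75, 0.46, 0, 0, 0, 0], [0.75, 0.46, 0, 0, 0, 0], [0.75, 0.46, 0, 0, 0, 0], [0.75, 0.46, 0, 0, 0, 0], [0.75, 0.46, 0, 0, 0, 0], [0.5, 0.3, 0, 0, 0, 0]],
  ],
)

```text
clock: 2.78
position: [0.5979, -0.0083, 0.3031]
ee_rot: [0.708, 0.706, 0.0, -0.0]
ft_force: [-0.6, 0.8, 0.3]
grip_width: 1.0
grasp_force: 0.0
```

carry_out(
  commands=[
    [[0, 0, 0, 0, 0, 0], [0, 0, 0, 0, 0, 0], [0, 0, 0, 0, 0, 0]],
  ],
)

```text
clock: 3.03
position: [0.597, -0.0128, 0.3031]
ee_rot: [0.709, 0.705, -0.0, 0.0]
ft_force: [0.2, -0.5, 0.5]
grip_width: 1.0
grasp_force: 0.0
```

```bash
python3 - <<'E'
from h import *
go(.589,-.016,.30,90)
P0=camera_params("wrist");im=camera("wrist");cv2.imwrite("pics/w1.png",im[:,:,::-1])
for X in((.5887,-.0155,.241),(.5887,-.0155,.195),(.6187,-.0185,.195)):print(np.round(proj("wrist",X),1))
E
```

```text
pos [ 0.597  -0.0128  0.3031] yaw 89.73 tilt 0.04 clock 3.03 | turn az -0.044 shift [-0.079 -0.2    0.079]
 tilt fix (units) [-0.004  0.006  0.   ]
[270.1 225.5]
[272.2 205.9]
[308.6 209.1]
```

View pics/w1.png

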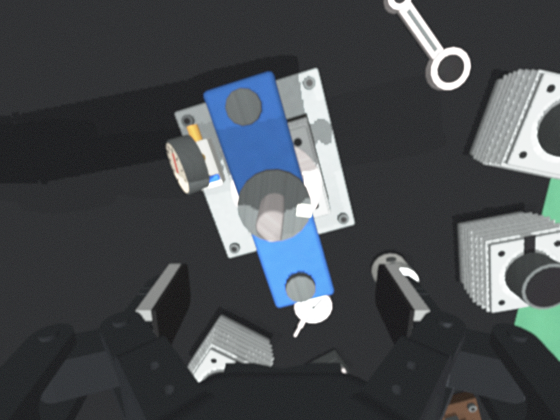

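The wrist picture shows the collar near (274,205), with the white line at (304,211) and the flat on the spindle's right side. I'll measure it finely.

```bash
python3 - <<'E'
from h import *
im=cv2.imread("pics/w1.png")
x0,y0=225,155;c=im[y0:y0+95,x0:x0+105]
m=(c.min(2)>225).astype(np.uint8);n,l,s,ce=cv2.connectedComponentsWithStats(m)
for i in range(1,n):
    if s[i,4]>15: print(s[i],ce[i]+[x0,y0],onz("wrist",ce[i]+[x0,y0],.195)[:2].round(4))
    if s[i,4]>15:
        q=np.argwhere(l==i)[:,::-1].astype(np.float32)+[x0,y0]; print([onz("wrist",b,.195)[:2].round(4).tolist() for b in cv2.boxPoints(cv2.minAreaRect(q.astype(np.float32)))])
cv2.imwrite("pics/c2.png",cv2.resize(c,None,fx=7,fy=6,interpolation=cv2.INTER_CUBIC))
E
```

```text
[ 94   0  11  40 240] [325.68333333 168.50416667] [0.6317 0.0153]
[[0.6261, 0.026], [0.6339, 0.026], [0.6351, -0.0057], [0.627, -0.0056]]
[  71   13   34   65 1164] [314.91580756 200.33591065] [ 0.6238 -0.011 ]
[[0.6004, 0.0103], [0.6258, 0.0164], [0.6399, -0.036], [0.6129, -0.0429]]
[   0   16   30   79 1106] [234.43037975 220.01175407] [ 0.557  -0.0277]
[[0.5515, 0.0137], [0.5746, 0.0136], [0.5725, -0.0542], [0.5476, -0.0541]]
```

View pics/c2.png

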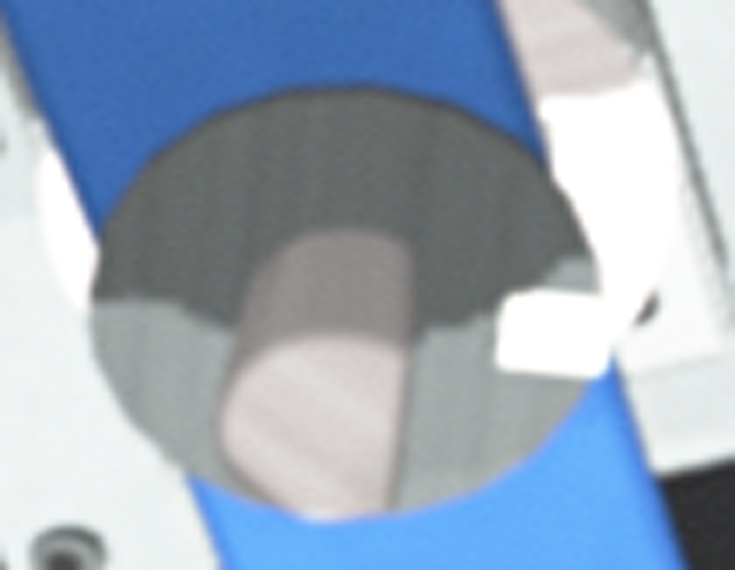

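```bash
python3 - <<'E'
from h import *
from scipy.optimize import least_squares
u=lambda x,y,z:onz("wrist",np.array([225+(x+.5)/7-.5,155+(y+.5)/6-.5]),z)[:2]
C=np.array([u(*p,.195) for p in [(92,310),(115,205),(200,125),(345,85),(470,110),(552,180),(598,270),(565,430),(480,495),(370,520),(290,512),(190,465),(125,400)]])
f=least_squares(lambda q:np.hypot(*(C-q[:2]).T)-q[2],[.59,-.015,.031]);print("collar",f.x.round(4),np.abs(f.fun).max().round(4))
L=np.array([u(*p,.195) for p in [(505,292),(608,298),(603,378),(497,366)]]);print(L.round(4).tolist())
c=f.x[:2];d=L.mean(0)-c;print("line ang centre",np.degrees(np.arctan2(d[1],d[0])).round(2),np.hypot(*d))
for a,b in((0,1),(3,2)):
    e=L[b]-L[a];print("edge",np.degrees(np.arctan2(e[1],e[0])).round(1))
e=u(408,350,.2395)-u(391,500,.2395);print("flat normal",np.degrees(np.arctan2(e[1],e[0])).round(1)-90)
m=(u(408,350,.2395)+u(391,500,.2395))/2;print("flat mid",m.round(4),"tip left",u(220,420,.24).round(4))
g=onz("wrist",(243.5,105),.193)[:2];h=onz("wrist",(300.5,289),.193)[:2];print("nuts",g.round(4),h.round(4),"mid",((g+h)/2).round(4),np.hypot(*(g-h)))
print("--");go(.4537,.3447,.20,169.4)
E
```

```text
collar [ 0.5907 -0.016   0.0307] 0.0011
[[0.6089, -0.0134], [0.621, -0.0143], [0.6206, -0.0259], [0.608, -0.0241]]
line ang centre -8.2 0.024184493675356515
edge -4.4
edge -8.2
flat normal -5.599999999999994
flat mid [ 0.5966 -0.0161] tip left [ 0.5789 -0.0151]
nuts [0.5681 0.0638] [ 0.613  -0.0948] mid [ 0.5906 -0.0155] 0.1647726467168538
--
pos [ 0.597  -0.0136  0.3033] yaw 89.69 tilt 0.05 clock 3.08 | turn az -13.285 shift [5.169 8.147 2.576]
 tilt fix (units) [-0.008 -0.     0.   ]
```

carry_out(
  commands=[
    [[0, 0, 0, 0, 0, -1], [0, 0, 0, 0, 0, -1], [0, 0, 0, 0, 0, -1], [0, 0, 0, 0, 0, -1], [0, 0, 0, 0, 0, -1], [0, 0, 0, 0, 0, -1], [0, 0, 0, 0, 0, -1], [0, 0, 0, 0, 0, -1], [0, 0, 0, 0, 0, -1], [0, 0, 0, 0, 0, -1], [0, 0, 0, 0, 0, -1], [0, 0, 0, 0, 0, -1], [0, 0, 0, 0, 0, -1], [0, 0, 0, 0, 0, -0.29]],
  ],
)

```text
clock: 4.25
position: [0.597, -0.0143, 0.3034]
ee_rot: [0.089, 0.996, -0.001, 0.0]
ft_force: [-0.0, 0.7, 0.6]
grip_width: 1.001
grasp_force: 0.0
```

carry_out(
  commands=[
    [[0.2, 0.3, 0, 0, 0, 0], [0.4, 0.6, 0, 0, 0, 0], [0.47, 0.75, 0, 0, 0, 0], [0.47, 0.75, 0, 0, 0, 0], [0.47, 0.75, 0, 0, 0, 0], [0.47, 0.75, 0, 0, 0, 0], [0.47, 0.75, 0.2, 0, 0, 0], [0.47, 0.75, 0.4, 0, 0, 0], [0.47, 0.75, 0.4, 0, 0, 0], [0.47, 0.75, 0.4, 0, 0, 0], [0.47, 0.75, 0.4, 0, 0, 0], [0.3, 0.5, 0.4, 0, 0, 0], [0, 0, 0.38, 0, 0, 0], [0, 0, 0, 0, 0, 0], [0, 0, 0, 0, 0, 0], [0, 0, 0, 0, 0, 0]],
  ],
)

```text
clock: 5.58
position: [0.4555, 0.3441, 0.2011]
ee_rot: [0.092, 0.996, -0.0, 0.001]
ft_force: [0.1, 0.0, 0.6]
grip_width: 0.996
grasp_force: 0.0
```

```bash
python3 - <<'E'
from h import *
go(.4537,.3447,.011,169.4)
im=camera("wrist");cv2.imwrite("pics/w2.png",im[:,:,::-1])
for X in((.4537,.3447,.05),(.538,.3285,.104),(.397,.355,.037)):print(np.round(proj("wrist",X),1))
E
```

```text
pos [0.4555 0.3441 0.2011] yaw 169.40 tilt 0.07 clock 5.58 | turn az -0.0 shift [0.052 0.007 4.751]
 tilt fix (units) [ 0.     0.012 -0.   ]
[283.1 188.7]
[282.7 300.1]
[282.7 125.4]
```

View pics/w2.png

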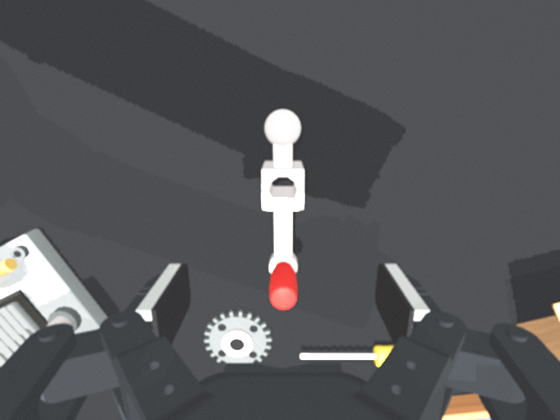

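Wrist view: crank is upright in the image, ball (282,128), hub (283,186), handle (283,299); the heading matches. I'll refine the hub position from its edges.

```bash
python3 - <<'E'
from h import *
im=cv2.imread("pics/w2.png");g=cv2.cvtColor(im,6).astype(int)
a=np.radians(-10.6);ux=np.array([np.cos(a),np.sin(a)]);uy=np.array([-ux[1],ux[0]])
h=np.array([.4537,.3447])
for n,x,y,z in(("+x top",20,13,50),("-x top",-20,13,50),("-x bot",-20,13,0),("+y",10,20,50),("-y",10,-20,50),("ball far",-56,0,37)):
    print(n,proj("wrist",np.r_[h+ux*x/1e3+uy*y/1e3,z/1e3]).round(1))
for c in(268,271,296,299):print(c,g[155:218,c].tolist())
print("row200",g[200,255:312].tolist())
m=(g>140).astype(np.uint8);m[:100]=0;m[148:]=0;m[:,:260]=0;m[:,305:]=0
q=np.argwhere(m[:140])[:,::-1].astype(np.float32);print("ball circle",cv2.minEnclosingCircle(q))
E
```

```text
+x top [296.5 208.8]
-x top [297.1 167.8]
-x bot [295.  159.5]
+y [303.9 198.9]
-y [262.2 198.9]
ball far [283.1 127.2]
268 [62, 61, 61, 62, 80, 132, 187, 215, 221, 221, 220, 219, 218, 238, 255, 255, 255, 255, 255, 255, 255, 255, 255, 255, 253, 253, 255, 255, 255, 255, 255, 255, 255, 255, 255, 255, 255, 255, 255, 255, 255, 255, 255, 255, 255, 255, 255, 255, 255, 255, 255, 255, 255, 255, 255, 255, 222, 92, 80, 84, 78, 84, 76]
271 [62, 66, 65, 63, 82, 131, 183, 214, 220, 220, 219, 219, 218, 235, 255, 255, 255, 255, 255, 255, 255, 255, 255, 255, 255, 255, 255, 237, 211, 203, 206, 207, 206, 205, 203, 203, 203, 207, 209, 225, 250, 255, 255, 255, 255, 255, 255, 255, 255, 255, 255, 255, 255, 255, 255, 255, 226, 94, 74, 79, 78, 75, 75]
296 [60, 60, 59, 57, 80, 134, 189, 222, 225, 223, 223, 221, 221, 243, 255, 255, 255, 255, 255, 255, 255, 255, 255, 255, 254, 255, 255, 255, 255, 255, 255, 255, 254, 245, 237, 239, 245, 252, 255, 255, 255, 255, 255, 255, 255, 255, 255, 255, 255, 255, 255, 255, 255, 255, 255, 255, 229, 96, 76, 81, 79, 77, 78]
299 [64, 61, 63, 63, 80, 136, 188, 222, 225, 223, 223, 222, 226, 246, 255, 255, 255, 255, 255, 255, 255, 255, 255, 254, 254, 255, 255, 255, 255, 255, 255, 255, 255, 255, 255, 255, 255, 255, 255, 255, 255, 255, 255, 255, 255, 255, 255, 255, 255, 255, 255, 255, 255, 255, 255, 253, 146, 82, 82, 82, 84, 83, 83]
row200 [85, 86, 84, 82, 78, 112, 250, 255, 255, 255, 255, 255, 255, 255, 255, 255, 255, 255, 255, 255, 255, 255, 255, 255, 255, 255, 255, 255, 255, 255, 255, 255, 255, 255, 255, 255, 255, 255, 255, 255, 255, 255, 255, 255, 255, 255, 255, 255, 255, 228, 98, 75, 79, 85, 83, 84, 84]
ball circle ((282.37640380859375, 127.2078628540039), 18.785839080810547)
```

carry_out(
  commands=[
    [[0.01, 0, 0.3, 0, 0, 0], [0.01, 0, 0.5, 0, 0, 0], [0, 0, 0.6, 0, 0, 0], [0, 0, 0.6, 0, 0, 0], [0, 0, 0.6, 0, 0, 0], [0, 0, 0.6, 0, 0, 0], [0, 0, 0.5, 0, 0, 0], [0, 0, 0.4, 0, 0, 0], [0, 0, 0.3, 0, 0, 0], [0, 0, 0.2, 0, 0, 0], [0, 0, 0.1, 0, 0, 0], [0, 0, 0.05, 0, 0, 0], [0, 0, 0, 0, 0, 0], [0, 0, 0, 0, 0, 0]],
  ],
)

```text
clock: 6.8
position: [0.4543, 0.3454, 0.0108]
ee_rot: [0.091, 0.996, 0.0, 0.0]
ft_force: [-0.2, -0.3, 0.7]
grip_width: 1.001
grasp_force: 0.0
```

carry_out(
  commands=[
    [[0, 0, 0, 0, 0, 0], [0, 0, 0, 0, 0, 0], [0, 0, 0, 0, 0, 0], [0, 0, 0, 0, 0, 0], [0, 0, 0, 0, 0, 0], [0, 0, 0, 0, 0, 0], [0, 0, 0, 0, 0, 0], [0, 0, 0, 0, 0, 0], [0, 0, 0, 0, 0, 0], [0, 0, 0, 0, 0, 0]],
  ],
  hand=1,
  force=60,
)

```text
clock: 7.63
position: [0.4541, 0.3451, 0.0105]
ee_rot: [0.091, 0.996, -0.0, 0.0]
ft_force: [0.0, -2.4, 5.7]
grip_width: 0.46
grasp_force: 62.2
```

carry_out(
  commands=[
    [[0, 0, -0.1, 0, 0, 0], [0, 0, -0.2, 0, 0, 0], [0, 0, -0.4, 0, 0, 0], [0, 0, -0.6, 0, 0, 0], [0, 0, -0.6, 0, 0, 0], [0, 0, -0.6, 0, 0, 0], [0, 0, -0.6, 0, 0, 0], [0, 0, -0.6, 0, 0, 0], [0, 0, -0.6, 0, 0, 0], [0, 0, -0.6, 0, 0, 0], [0, 0, -0.6, 0, 0, 0], [0, 0, -0.6, 0, 0, 0], [0, 0, -0.5, 0, 0, 0], [0, 0, -0.4, 0, 0, 0], [0, 0, -0.25, 0, 0, 0], [0, 0, 0, 0, 0, 0], [0, 0, 0, 0, 0, 0]],
  ],
)

```text
clock: 9.05
position: [0.4536, 0.345, 0.2995]
ee_rot: [0.091, 0.996, -0.0, -0.0]
ft_force: [-0.0, -0.8, -6.6]
grip_width: 0.463
grasp_force: 62.0
```

```bash
python3 - <<'E'
from h import *
go(.590,-.0157,.30,173)
print(get_obs()["grip_width"])
E
```

```text
pos [0.4536 0.345  0.2995] yaw 169.58 tilt 0.03 clock 9.05 | turn az -0.57 shift [-4.484e+00 -8.535e+00 -8.000e-03]
 tilt fix (units) [-0.005 -0.002  0.   ]
0.46325173049004176
```

carry_out(
  commands=[
    [[0, 0, 0, 0, 0, -0.3], [0, 0, 0, 0, 0, -0.27], [-0.1, -0.2, 0, 0, 0, 0], [-0.2, -0.38, 0, 0, 0, 0], [-0.28, -0.533, 0, 0, 0, 0], [-0.28, -0.533, 0, 0, 0, 0], [-0.28, -0.533, 0, 0, 0, 0], [-0.28, -0.533, 0, 0, 0, 0], [-0.28, -0.533, 0, 0, 0, 0], [-0.28, -0.533, 0, 0, 0, 0], [-0.28, -0.533, 0, 0, 0, 0], [-0.28, -0.533, 0, 0, 0, 0], [-0.28, -0.533, 0, 0, 0, 0], [-0.28, -0.533, 0, 0, 0, 0], [-0.28, -0.533, 0, 0, 0, 0], [-0.28, -0.533, 0, 0, 0, 0], [-0.28, -0.533, 0, 0, 0, 0], [-0.28, -0.533, 0, 0, 0, 0], [-0.18, -0.34, 0, 0, 0, 0], [-0.08, -0.155, 0, 0, 0, 0]],
  ],
)

```text
clock: 10.72
position: [0.5902, -0.0194, 0.2988]
ee_rot: [0.063, 0.998, -0.0, -0.001]
ft_force: [-0.4, -0.6, -6.5]
grip_width: 0.462
grasp_force: 61.9
```

carry_out(
  commands=[
    [[0, 0, 0, 0, 0, 0], [0, 0, 0, 0, 0, 0], [0, 0, 0, 0, 0, 0], [0, 0, 0, 0, 0, 0]],
  ],
)

```text
clock: 11.05
position: [0.5896, -0.0139, 0.3003]
ee_rot: [0.06, 0.998, 0.0, 0.0]
ft_force: [0.0, -0.5, -7.4]
grip_width: 0.458
grasp_force: 61.9
```

```bash
python3 - <<'E'
from h import *
go(.590,-.0157,.28,173)
w,a,b=camera("wrist"),camera("scene"),camera("side")
L=[]
for n,im,X in(("wrist",w,(.59,-.0157,.30)),("scene",a,(.59,-.0157,.27)),("side",b,(.59,-.0157,.27))):
    c=proj(n,X);hw,hh=(100,150) if n=="wrist" else (40,60)
    x,y=int(c[0])-hw//1,max(0,int(c[1])-hh); t=im[y:y+2*hh,x:x+2*hw,::-1]; print(n,x,y,t.shape)
    L.append(cv2.resize(t,None,fx=396/t.shape[0] if 0 else 3.3,fy=3.3,interpolation=cv2.INTER_CUBIC) if n!="wrist" else cv2.resize(t,(264,396)))
cv2.imwrite("pics/c3.png",np.hstack(L))
cv2.imwrite("pics/sc3.png",a[:,:,::-1]);cv2.imwrite("pics/si3.png",b[:,:,::-1]);cv2.imwrite("pics/wr3.png",w[:,:,::-1])
E
```

```text
pos [ 0.5896 -0.0139  0.3003] yaw 173.12 tilt 0.02 clock 11.05 | turn az 0.021 shift [-0.014 -0.044  0.508]
 tilt fix (units) [ 0.002  0.002 -0.   ]
wrist 181 116 (300, 200, 3)
scene 225 109 (120, 80, 3)
side 250 109 (120, 80, 3)
```

View pics/c3.png

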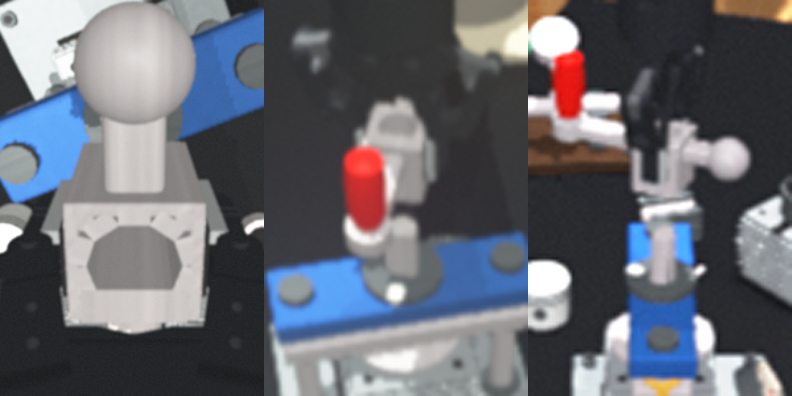

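In hand: the hub is level in the fingers with handle forward; in the wrist crop the hub top runs from row 203 to 325 and column 65 to 207. I'll compute its offset in the tool.

```bash
python3 - <<'E'
from h import *
o,R,y=state();T=o["position"]
def tool(px,z): return (R.T@(onz("wrist",px,z)-T)*1e3).round(1)
zt=T[2]-.0105+.05
for n,c in(("-x mid",(136,203)),("+x mid",(136,325)),("-y",(65,264)),("+y",(207,264))):
    print(n,tool(np.array([181+c[0]/1.32,116+c[1]/1.32]),zt))
im=cv2.imread("pics/wr3.png");g=cv2.cvtColor(im,6).astype(int)
for c in(240,325):print(c,g[262:280,c].tolist(),g[350:372,c].tolist())
# ball centre
print("ball",tool((181+135/1.32,116+62/1.32),T[2]-.0105+.037))
# predicted crop in scene/side of hub top if hub at tool +0
for n in("scene","side"):
    print(n,"hubtop",proj(n,np.r_[T[:2],zt]).round(1),"handle top",proj(n,np.r_[T[:2]+.085*np.array([np.cos(np.radians(y+180)),np.sin(np.radians(y+180))]),T[2]-.0105+.104]).round(1),"tip",proj(n,(.590,-.0157,.241)).round(1))
E
```

```text
-x mid [ 19.4   0.  -39.5]
+x mid [-21.8   0.1 -39.5]
-y [ -0.1 -20.4 -39.5]
+y [ -0.1  20.5 -39.5]
240 [129, 126, 130, 128, 130, 129, 134, 154, 179, 194, 201, 202, 205, 202, 202, 204, 201, 201] [201, 201, 202, 202, 200, 200, 201, 200, 202, 206, 194, 166, 124, 79, 41, 35, 34, 38, 34, 39, 38, 37]
325 [132, 134, 132, 132, 134, 132, 139, 158, 185, 200, 207, 210, 204, 201, 200, 198, 201, 200] [200, 200, 200, 198, 200, 200, 202, 199, 180, 144, 135, 158, 152, 103, 46, 34, 39, 40, 37, 34, 38, 36]
ball [ 56.1  -0.3 -26.5]
scene hubtop [265.3 147. ] handle top [254.9 156. ] tip [266.1 177.4]
side hubtop [290.8 148.2] handle top [261.7 124.4] tip [290.3 178.6]
```

```bash
python3 - <<'E'
from h import *
im=cv2.imread("pics/wr3.png")
cv2.imwrite("pics/c4.png",cv2.resize(im[100:290,150:420],None,fx=2.9,fy=2.9,interpolation=cv2.INTER_CUBIC))
E
```

```text
(no output)
```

View pics/c4.png

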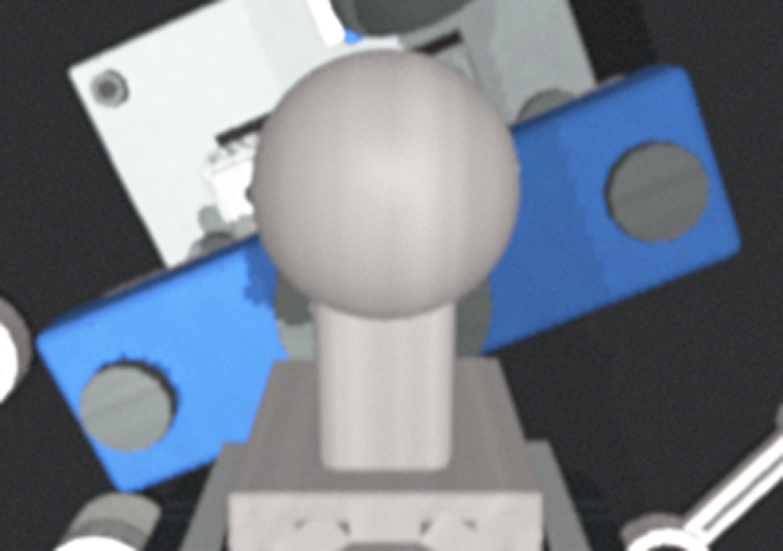

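The nuts are clear at crop (127,406) and (658,192); the collar edges are at columns 275 and 491.

```bash
python3 - <<'E'
from h import *
u=lambda x,y,z:onz("wrist",((x+.5)/2.9-.5+150,(y+.5)/2.9-.5+100),z)
a,b=u(127,406,.193),u(658,192,.193);m=(a+b)/2
print(a.round(4),b.round(4),np.hypot(*(a-b)[:2]),"mid",m.round(4))
d=a-b; print("bridge ang",np.degrees(np.arctan2(d[0],d[1])))
o,R,y=state();print("mid in tool mm",(R.T@(m-o["position"])*1e3).round(1))
for t in((.590,-.0157),(.590,-.0150)):go(*t,.28,173)
E
```

```text
[ 0.6117 -0.094   0.193 ] [0.5673 0.0623 0.193 ] 0.1625190568810678 mid [ 0.5895 -0.0159  0.193 ]
bridge ang 164.13915102363507
mid in tool mm [  0.3  -1.1 107.3]
pos [ 0.5898 -0.0148  0.3003] yaw 173.06 tilt 0.02 clock 11.2 | turn az 0.009 shift [-0.007 -0.021  0.507]
 tilt fix (units) [-0.001  0.003  0.   ]
pos [ 0.5898 -0.0148  0.3003] yaw 173.06 tilt 0.02 clock 11.2 | turn az 0.009 shift [-0.004 -0.004  0.507]
 tilt fix (units) [-0.001  0.003  0.   ]
```

carry_out(
  commands=[
    [[0.01, -0.025, 0.1, 0, 0, 0], [0, 0, 0.2, 0, 0, 0], [0, 0, 0.3, 0, 0, 0], [0, 0, 0.2, 0, 0, 0], [0, 0, 0.15, 0, 0, 0], [0, 0, 0.1, 0, 0, 0], [0, 0, 0.05, 0, 0, 0], [0, 0, 0, 0, 0, 0], [0, 0, 0, 0, 0, 0], [0, 0, 0, 0, 0, 0]],
  ],
)

```text
clock: 12.03
position: [0.5897, -0.0166, 0.2566]
ee_rot: [0.061, 0.998, -0.0, 0.0]
ft_force: [0.5, 0.4, -6.9]
grip_width: 0.463
grasp_force: 61.9
```

carry_out(
  commands=[
    [[0, 0, 0.05, 0, 0, 0], [0, 0, 0.05, 0, 0, 0], [0, 0, 0.05, 0, 0, 0], [0, 0, 0.03, 0, 0, 0], [0, 0, 0, 0, 0, 0], [0, 0, 0, 0, 0, 0]],
  ],
)

```text
clock: 12.53
position: [0.5895, -0.0164, 0.2489]
ee_rot: [0.061, 0.998, 0.0, 0.0]
ft_force: [-0.0, 0.9, -6.6]
grip_width: 0.461
grasp_force: 62.1
```

carry_out(
  commands=[
    [[0, 0.01, 0.03, 0, 0, 0], [0, 0, 0.03, 0, 0, 0], [0, 0, 0.03, 0, 0, 0], [0, 0, 0.03, 0, 0, 0], [0, 0, 0, 0, 0, 0]],
  ],
)

```text
clock: 12.95
position: [0.5896, -0.016, 0.2439]
ee_rot: [0.061, 0.998, 0.0, 0.0]
ft_force: [1.7, 2.3, -6.9]
grip_width: 0.461
grasp_force: 62.0
```

carry_out(
  commands=[
    [[-0.01, 0.01, 0.05, 0, 0, 0], [0, 0, 0.1, 0, 0, 0], [0, 0, 0.1, 0, 0, 0], [0, 0, 0.1, 0, 0, 0], [0, 0, 0.05, 0, 0, 0], [0, 0, 0, 0, 0, 0]],
  ],
)

```text
clock: 13.45
position: [0.5897, -0.0159, 0.2273]
ee_rot: [0.061, 0.998, 0.0, -0.0]
ft_force: [0.5, 1.4, -5.8]
grip_width: 0.458
grasp_force: 62.0
```

carry_out(
  commands=[
    [[0, 0.01, 0.1, 0, 0, 0], [0, 0, 0.1, 0, 0, 0], [0, 0, 0.1, 0, 0, 0], [0, 0, 0.1, 0, 0, 0], [0, 0, 0.05, 0, 0, 0], [0, 0, 0.03, 0, 0, 0], [0, 0, 0, 0, 0, 0], [0, 0, 0, 0, 0, 0]],
  ],
)

```text
clock: 14.12
position: [0.5901, -0.0155, 0.209]
ee_rot: [0.061, 0.998, -0.0, 0.0]
ft_force: [-0.8, -0.0, -5.7]
grip_width: 0.462
grasp_force: 62.0
```

carry_out(
  commands=[
    [[0, 0, 0.02, 0, 0, 0], [0, 0, 0.02, 0, 0, 0], [0, 0, 0.02, 0, 0, 0], [0, 0, 0.01, 0, 0, 0], [0, 0, 0, 0, 0, 0], [0, 0, 0, 0, 0, 0]],
  ],
)

```text
clock: 14.62
position: [0.59, -0.0155, 0.2061]
ee_rot: [0.061, 0.998, -0.0, 0.0]
ft_force: [0.2, 0.3, -6.0]
grip_width: 0.462
grasp_force: 62.0
```

carry_out(
  commands=[
    [[0, 0, 0.02, 0, 0, 0], [0, 0, 0.02, 0, 0, 0], [0, 0, 0.01, 0, 0, 0], [0, 0, 0, 0, 0, 0], [0, 0, 0, 0, 0, 0]],
  ],
)

```text
clock: 15.03
position: [0.5902, -0.0155, 0.2055]
ee_rot: [0.061, 0.998, -0.0, 0.0]
ft_force: [-4.9, -0.7, 5.5]
grip_width: 0.46
grasp_force: 63.5
```

carry_out(
  commands=[
    [[0, 0, 0, 0, 0, 0], [0, 0, 0, 0, 0, 0], [0, 0, 0, 0, 0, 0], [0, 0, 0, 0, 0, 0], [0, 0, 0, 0, 0, 0], [0, 0, 0, 0, 0, 0], [0, 0, 0, 0, 0, 0], [0, 0, -0.1, 0, 0, 0], [0, 0, -0.3, 0, 0, 0], [0, 0, -0.5, 0, 0, 0], [0, 0, -0.5, 0, 0, 0], [0, 0, -0.5, 0, 0, 0], [0, 0, -0.5, 0, 0, 0], [0, 0, -0.4, 0, 0, 0], [0, 0, -0.2, 0, 0, 0], [0, 0, -0.1, 0, 0, 0], [0, 0, 0, 0, 0, 0], [0, 0, 0, 0, 0, 0]],
  ],
  hand=-1,
)

```text
clock: 16.53
position: [0.5898, -0.0156, 0.3275]
ee_rot: [0.061, 0.998, -0.0, -0.0]
ft_force: [0.6, 0.6, 0.2]
grip_width: 0.998
grasp_force: 0.0
```

```bash
python3 - <<'E'
from h import *
print(get_obs()["joint_pos"].round(2))
im=camera("wrist");cv2.imwrite("pics/w5.png",im[:,:,::-1])
hs=cv2.cvtColor(im,cv2.COLOR_RGB2HSV);m=((hs[...,1]>170)&((hs[...,0]<8)|(hs[...,0]>172))&(hs[...,2]>60)).astype(np.uint8)
ys,xs=np.nonzero(m);print("red",xs.min(),xs.max(),ys.min(),ys.max(),len(xs))
for z,dx in((.299,.6744),(.241,.6744)):print(proj("wrist",(dx,-.026,z)).round(1))
print("bore",proj("wrist",(.59,-.0157,.245)).round(1))
go(.6744,-.026,.257)
E
```

```text
[ 0.63  0.34 -0.89  1.36  0.26  1.56  1.22]
red 265 300 304 368 1842
[283.3 362.5]
[283.1 309.7]
bore [283.1 214.6]
pos [ 0.5897 -0.0156  0.3272] yaw 172.99 tilt 0.07 clock 16.58 | turn az -0.0 shift [-2.135e+00  1.000e-03  1.752e+00]
 tilt fix (units) [-0.002 -0.012  0.   ]
```

View pics/w5.png

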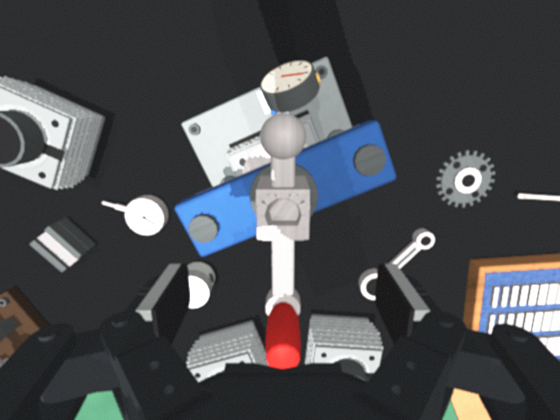

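The crank sits home on the spindle, with the handle at (283,335), centred between the fingers. Next I grasp the handle.

carry_out(
  commands=[
    [[-0.2, 0, 0, 0, 0, 0], [-0.4, 0, 0, 0, 0, 0], [-0.5, 0, 0, 0, 0, 0], [-0.5, 0, 0, 0, 0, 0], [-0.4, 0, 0, 0, 0, 0], [-0.13, 0, 0, 0, 0, 0], [0, 0, 0, 0, 0, 0], [0, 0, 0.2, 0, 0, 0], [0, 0, 0.4, 0, 0, 0], [0, 0, 0.4, 0, 0, 0], [0, 0, 0.4, 0, 0, 0], [0, 0, 0.25, 0, 0, 0], [0, 0, 0.1, 0, 0, 0], [0, 0, 0, 0, 0, 0], [0, 0, 0, 0, 0, 0]],
  ],
)

```text
clock: 17.83
position: [0.6745, -0.0259, 0.2588]
ee_rot: [0.061, 0.998, -0.0, 0.0]
ft_force: [-0.1, 0.3, 0.7]
grip_width: 1.001
grasp_force: 0.0
```

carry_out(
  commands=[
    [[0, 0, 0, 0, 0, 0], [0, 0, 0, 0, 0, 0], [0, 0, 0, 0, 0, 0], [0, 0, 0, 0, 0, 0], [0, 0, 0, 0, 0, 0], [0, 0, 0, 0, 0, 0], [0, 0, 0, 0, 0, 0], [0, 0, 0, 0, 0, 0], [0, 0, 0, 0, 0, 0], [0, 0, 0, 0, 0, 0], [0, 0, 0, 0, 0, 0], [0, 0, 0, 0, 0, 0]],
  ],
  hand=1,
  force=30,
)

```text
clock: 18.83
position: [0.6747, -0.0259, 0.2583]
ee_rot: [0.061, 0.998, 0.0, 0.0]
ft_force: [1.2, 0.8, 2.9]
grip_width: 0.282
grasp_force: 29.5
```

```bash
cat >> h.py <<'E'
def arc(step,n,c=(.590,-.0157),r=.085):
    "rows along circle clockwise, starting from present polar angle, in tool units"
    o,R,y=state();d=o["position"][:2]-c;a0=np.degrees(np.arctan2(d[1],d[0]))
    print("pos",o["position"].round(4),"yaw %.1f"%y,"ang %.1f rad-dist %.4f"%(a0,np.hypot(*d)),"F",o["ft_force"].round(1),"T",o["clock"],"q",o["joint_pos"].round(2))
    a=np.radians(a0-step*np.arange(n+1));p=np.c_[np.cos(a),np.sin(a)]*r+c;p[0]=o["position"][:2]
    D=np.c_[np.diff(p,axis=0),np.zeros(n)]@R/.04
    print(np.round(D,2)[:,:2].tolist())
E
python3 -c "
from h import *
arc(9,15)"
```

```text
pos [ 0.6747 -0.0259  0.2583] yaw 173.0 ang -6.8 rad-dist 0.0854 F [1.2 0.8 2.9] T 18.8333 q [ 0.51  0.56 -0.83  1.23  0.4   1.51  1.18]
[[0.03, -0.33], [0.08, -0.32], [0.13, -0.31], [0.17, -0.28], [0.22, -0.25], [0.25, -0.22], [0.28, -0.18], [0.31, -0.13], [0.32, -0.08], [0.33, -0.03], [0.33, 0.03], [0.32, 0.08], [0.31, 0.13], [0.28, 0.17], [0.25, 0.22]]
```

carry_out(
  commands=[
    [[0.03, -0.33, 0, 0, 0, 0], [0.08, -0.32, 0, 0, 0, 0], [0.13, -0.31, 0, 0, 0, 0], [0.17, -0.28, 0, 0, 0, 0], [0.22, -0.25, 0, 0, 0, 0], [0.25, -0.22, 0, 0, 0, 0], [0.28, -0.18, 0, 0, 0, 0], [0, 0, 0, 0, 0, 0], [0, 0, 0, 0, 0, 0]],
  ],
)

```text
clock: 19.58
position: [0.6185, -0.0963, 0.2582]
ee_rot: [0.062, 0.998, -0.0, -0.0]
ft_force: [-0.5, 0.3, 3.8]
grip_width: 0.288
grasp_force: 30.3
```

```bash
python3 -c "
from h import *
arc(8,12)"
```

```text
pos [ 0.6185 -0.0963  0.2582] yaw 172.9 ang -70.5 rad-dist 0.0855 F [-0.5  0.3  3.8] T 19.5833 q [ 0.7   0.45 -0.85  1.38  0.33  1.46  1.31]
[[0.28, -0.1], [0.29, -0.07], [0.29, -0.03], [0.3, 0.01], [0.29, 0.05], [0.28, 0.09], [0.27, 0.13], [0.25, 0.16], [0.22, 0.2], [0.19, 0.23], [0.16, 0.25], [0.12, 0.27]]
```

Smooth. I'll continue.

carry_out(
  commands=[
    [[0.28, -0.1, 0, 0, 0, 0], [0.29, -0.07, 0, 0, 0, 0], [0.29, -0.03, 0, 0, 0, 0], [0.3, 0.01, 0, 0, 0, 0], [0.29, 0.05, 0, 0, 0, 0], [0.28, 0.09, 0, 0, 0, 0], [0.27, 0.13, 0, 0, 0, 0], [0.25, 0.16, 0, 0, 0, 0], [0.22, 0.2, 0, 0, 0, 0], [0.19, 0.23, 0, 0, 0, 0], [0, 0, 0, 0, 0, 0], [0, 0, 0, 0, 0, 0]],
  ],
)

```text
clock: 20.58
position: [0.5154, -0.0571, 0.2583]
ee_rot: [0.062, 0.998, -0.002, -0.002]
ft_force: [-9.9, -5.8, 10.6]
grip_width: 0.285
grasp_force: 31.0
```

```bash
python3 -c "
from h import *
arc(6,14)"
```

```text
pos [ 0.5154 -0.0571  0.2583] yaw 172.9 ang -150.9 rad-dist 0.0853 F [-9.9 -5.8 10.6] T 20.5833 q [ 0.86  0.18 -0.93  1.66  0.15  1.38  1.36]
[[0.12, 0.19], [0.1, 0.2], [0.08, 0.21], [0.06, 0.21], [0.04, 0.22], [0.01, 0.22], [-0.01, 0.22], [-0.03, 0.22], [-0.06, 0.21], [-0.08, 0.21], [-0.1, 0.2], [-0.12, 0.19], [-0.14, 0.17], [-0.16, 0.16]]
```

carry_out(
  commands=[
    [[0.13, 0.19, 0, 0, 0, 0], [0.11, 0.2, 0, 0, 0, 0], [0.08, 0.21, 0, 0, 0, 0], [0.06, 0.21, 0, 0, 0, 0], [0.04, 0.22, 0, 0, 0, 0], [0.01, 0.22, 0, 0, 0, 0], [-0.01, 0.22, 0, 0, 0, 0], [0, 0, 0, 0, 0, 0], [0, 0, 0, 0, 0, 0]],
  ],
)

```text
clock: 21.33
position: [0.5067, 0.006, 0.2582]
ee_rot: [0.06, 0.998, 0.0, -0.001]
ft_force: [-8.1, 1.9, 8.2]
grip_width: 0.289
grasp_force: 30.8
```

```bash
python3 -c "
from h import *
arc(6,14,(.5897,-.0157),.0853)"
```

```text
pos [0.5067 0.006  0.2582] yaw 173.1 ang 165.3 rad-dist 0.0858 F [-8.1  1.9  8.2] T 21.3333 q [ 0.8   0.15 -0.98  1.68  0.13  1.37  1.25]
[[-0.05, 0.22], [-0.06, 0.21], [-0.09, 0.21], [-0.11, 0.2], [-0.13, 0.18], [-0.15, 0.17], [-0.16, 0.15], [-0.18, 0.14], [-0.19, 0.12], [-0.2, 0.1], [-0.21, 0.07], [-0.22, 0.05], [-0.22, 0.03], [-0.22, 0.0]]
```

carry_out(
  commands=[
    [[-0.04, 0.22, 0, 0, 0, 0], [-0.06, 0.21, 0, 0, 0, 0], [-0.09, 0.21, 0, 0, 0, 0], [-0.11, 0.2, 0, 0, 0, 0], [0, 0, 0, 0, 0, 0]],
  ],
)

```text
clock: 21.75
position: [0.5234, 0.0395, 0.2583]
ee_rot: [0.059, 0.998, 0.001, -0.001]
ft_force: [-6.1, 5.6, 6.3]
grip_width: 0.289
grasp_force: 30.7
```

```bash
python3 -c "
from h import *
arc(6,8,(.5897,-.0157),.0855)"
```

```text
pos [0.5234 0.0395 0.2583] yaw 173.2 ang 140.3 rad-dist 0.0863 F [-6.1  5.6  6.3] T 21.75 q [ 0.72  0.21 -0.99  1.64  0.18  1.38  1.16]
[[-0.15, 0.17], [-0.15, 0.17], [-0.17, 0.15], [-0.18, 0.13], [-0.19, 0.11], [-0.2, 0.09], [-0.21, 0.07], [-0.22, 0.05]]
```

carry_out(
  commands=[
    [[-0.14, 0.18, 0, 0, 0, 0], [-0.15, 0.17, 0, 0, 0, 0], [-0.17, 0.15, 0, 0, 0, 0], [-0.18, 0.13, 0, 0, 0, 0], [0, 0, 0, 0, 0, 0]],
  ],
)

```text
clock: 22.17
position: [0.5487, 0.0599, 0.2579]
ee_rot: [0.06, 0.998, -0.001, -0.005]
ft_force: [-24.1, -0.4, 18.2]
grip_width: 0.285
grasp_force: 32.5
```

```bash
python3 -c "
from h import *
arc(5,8,(.5897,-.0157),.0857)"
```

```text
pos [0.5487 0.0599 0.2579] yaw 173.1 ang 118.5 rad-dist 0.0860 F [-24.1  -0.4  18.2] T 22.1667 q [ 0.63  0.3  -0.98  1.57  0.25  1.42  1.07]
[[-0.16, 0.09], [-0.17, 0.09], [-0.17, 0.07], [-0.18, 0.06], [-0.18, 0.04], [-0.19, 0.03], [-0.19, 0.01], [-0.19, -0.01]]
```

carry_out(
  commands=[
    [[-0.05, 0.03, 0, 0, 0, 0], [0, 0, 0, 0, 0, 0], [0, 0, 0, 0, 0, 0]],
  ],
)

```text
clock: 22.42
position: [0.5498, 0.0604, 0.2579]
ee_rot: [0.06, 0.998, -0.001, -0.005]
ft_force: [-29.2, -0.1, 19.0]
grip_width: 0.282
grasp_force: 32.6
```

Tangential force rose against a stiff stop. I'll relax the tool, open, and retreat upwards.

carry_out(
  commands=[
    [[0.05, -0.03, 0, 0, 0, 0], [0.05, -0.02, -0.02, 0, 0, 0], [0, 0, 0, 0, 0, 0], [0, 0, 0, 0, 0, 0]],
  ],
)

```text
clock: 22.75
position: [0.5476, 0.0591, 0.2584]
ee_rot: [0.06, 0.998, -0.0, -0.003]
ft_force: [-13.6, 3.4, 6.0]
grip_width: 0.289
grasp_force: 30.9
```

carry_out(
  commands=[
    [[0, 0, 0, 0, 0, 0], [0, 0, 0, 0, 0, 0], [0, 0, 0, 0, 0, 0], [0, 0, 0, 0, 0, 0], [0, 0, 0, 0, 0, 0], [0, 0, 0, 0, 0, 0], [0, 0, 0, 0, 0, 0], [0, 0, 0, 0, 0, 0], [0, 0, -0.1, 0, 0, 0], [0, 0, -0.3, 0, 0, 0], [0, 0, -0.5, 0, 0, 0], [0, 0, -0.5, 0, 0, 0], [0, 0, -0.5, 0, 0, 0], [0, 0, -0.3, 0, 0, 0], [0, 0, -0.1, 0, 0, 0], [0, 0, 0, 0, 0, 0], [0, 0, 0, 0, 0, 0]],
  ],
  hand=-1,
)

```text
clock: 24.17
position: [0.5497, 0.0579, 0.3503]
ee_rot: [0.061, 0.998, -0.0, -0.0]
ft_force: [-0.4, 0.5, 0.4]
grip_width: 1.0
grasp_force: 0.0
```

```bash
python3 - <<'E'
from h import *
im=camera("wrist");b=camera("side")
X=(.59,-.0157,.245);print(proj("wrist",X).round(1),proj("side",X).round(1),proj("side",(.59,-.0157,.195)).round(1))
c=proj("side",(.58,.0,.22)).astype(int)
L=cv2.resize(im[:,:,::-1],(480,360));S=cv2.resize(b[c[1]-45:c[1]+45,c[0]-40:c[0]+40,::-1],(320,360),interpolation=cv2.INTER_CUBIC)
print(c-[40,45]);cv2.imwrite("pics/w6.png",np.hstack([L,S]))
E
```

```text
[203.8 260.3] [290.3 177.4] [290.1 191.8]
[252 143]
```

View pics/w6.png

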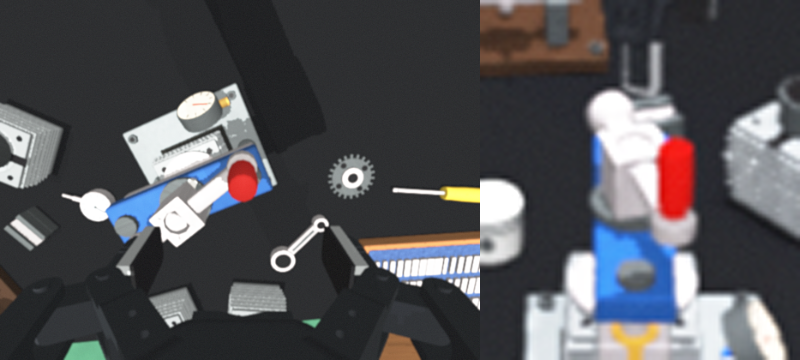

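Wrist and side views: the crank sits on the collar, its hub at (178,223) and its handle at (243,180) over the far end of the bridge. The gripper is clear and the other parts are in place. I'm handing in.

```bash
python3 -c "
from workcell import *
print(hand_in())"
```

```text
the job is handed in; nothing more can be done
None
```

I seated the crank home on the spindle collar, wound it clockwise by its red handle until it pushed back hard as at the stop (about 27 N at the handle), released it and handed the job in at about 24 s; the spindle angle itself couldn't be read, and hand-in returned no verdict.

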